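Seat the loose crank on the lift's hidden drive and wind the sample up

ROBOT

A 6-joint arm with a two-finger parallel gripper is mounted at the origin on a cart in front of the work surface, level with it; the furniture and walls round the work are solid. World frame = base frame: x ahead of the robot, y to its left, z up, the work surface at z = 0. Lengths are in m, angles in rad, forces in N, time in s.
With the tool pointing down it reaches from about 0.375 to 0.9 m from the base axis. Payload 3.1 kg.
Tool frame: the origin (TCP) lies at the very end of the fingers, on their centre line; the grasp point (between the pads) lies 19 mm behind it; z points along the fingers, x is the direction in which the jaws open and shut, and the axes are right-handed (so a half turn about z gives the same grasp; the last joint's range is limited). The gripper opens to 87 mm and grips with 3 to 60 N. Pads are 19 mm wide; open, the fingers measure 117 mm over their backs; the gripper's body (75 mm by 190 mm) begins 51 mm behind the grasp point.
Start: joints at [-1.321, 0.527, 1.433, -0, 1.181, -0.178], TCP at [0.259, -0.569, 0.223] pointing down, gripper open.
Joint ranges: [-3.08, 3.08], [-0.75, 2.2], [0.22, 2.44], [-1.43, 4.57], [0, 2.65], [-2.85, 2.85]. Speed limits (rad/s): [2.79, 2.79, 3.14, 3.14, 3.14, 3.14].

INTERFACE

Orientations are given as a unit quaternion [x, y, z, w].
In Python, from rig import robot gives the robot as it stands. The module is installed in compiled form; this text tells all that it offers.
- The arm moves only by the shell command python3 -m creep 'ROWS' [OPENING] [FORCE]. ROWS is a JSON object of lists of equal length, an entry for each row: "dp": the shift along the tool's x, y, z in cm, a list of three; "turn": the turn, a rotation vector about the tool's x, y, z in degrees, a list of three. In form: {"dp": [[x, y, z], ...], "turn": [[wx, wy, wz], ...]}. A call has 1 to 20 rows; each row shifts and turns the commanded pose from where the row before left it, along the tool's axes as they then stand; what a row does not reach is not made up. A row lasts 1/10 s, in which the tool goes at most 50 mm and 8.59 degrees, less where a joint would pass 70% of its speed; a pose out of reach is approached as far as the arm can. A call is refused whole if a number of a shift passes 5 or a number of a turn 8.59, either way. A call with a gripper value outside its range is refused whole. OPENING is the gripper command: -1 is fully open, 1 is shut, values between are in proportion, set as the call begins (- or left out, the last holds). The fingers move at their own pace and stop on an object; FORCE is the grip in N (left out, the last holds). Time passes only in rows, so rows that do not move let the fingers close. It gives the time, the measured TCP pose, the force and the opening at its end, in the units of the state.
- robot.get_obs(): the state, without advancing time (a new reading comes with each control period).
- robot.camera(name): name is "scene" or "side" or "wrist"; returns the picture (420x560x3 uint8, red, green, blue); there is no depth.
- robot.calibration(name): a dict with "fx", "fy", "cx", "cy" (pixels), "dist_coeffs" ([k1, k2, p1, p2, k3] as OpenCV has them; the pictures are not rectified), "rvec" (rotation vector, rad) and "tvec" (3), from world to camera coordinates, as OpenCV has them. Camera axes: x right, y down, z forward; pixel columns grow to the right and rows downward; lengths in m; the calibration is good to about 2 mm. A picture is of the moment at which its call begins: read the wrist's pose just before it. calibration takes no time and is no camera call; for the wrist camera it gives the pose at the moment of the call.
- robot.hand_in(): hands the job in, once; it reports no verdict.
Trained networks look in the newest picture that a camera, given by its name, has taken for a name from the list of things; names that differ only in an ending like _2 or _b are one class to them, and where a whole thing is asked for, a point or a joint stands for the part that bears it (a point fixed in the world has none). Each returns a list of dicts, best first, with "confidence" (0 to 1); they miss things now and then, are a little off and sometimes report something else, mostly with a low value. They report only what shows in the picture. A call takes as long as a camera call.
- robot.masks_of(name, camera): "pixels" (420x560 bool, what is visible of it).
- robot.tip_of(name, camera): "point" ([x, y, z] in m, in the coordinates of the camera as it stood for that picture, good to about 4 mm: a listed point, or the origin of a listed thing).
The state is a dict: "time": time; "q": joint angles; "joint_velocities": joint speeds; "joint_torque": joint torques, N m; "position": TCP position; "tool_rot": TCP orientation; "ft_force": force on the tool from outside, world axes, zero at the start; "moment": the same for the moment, N m; "grip_width": finger opening in m.
Only numpy, scipy, OpenCV 4.12 (cv2) and the standard library are available. Lean on these libraries where they do the work, as an engineer would, in place of code of your own. Each camera call takes 0.05 s, during which the arm holds its last target.

TASK

Take the loose crank from its stand, put it down the throat of the sample lift and feel for the hidden drive blade, pressing only lightly while you turn it until the fork drops right home. Then wind it clockwise until the platform with the dish stands at its top stop, without forcing anything, and let go, leaving the crank seated in the lift, the dish on the platform and everything else undisturbed.

Things in the scene. Friction and masses are not known exactly. Their poses are not given: they have to be found in the camera images.
- lift: Crank-driven sample lift, screwed down: grey base plate 116 x 220 x 12 mm, an upright aluminium throat tube (42 mm outside, 54 mm at its mouth) and beside it a tray platform on two rods. Origin: on the bench surface, on the throat's axis, z up; the plate spans y = -48 to +172 mm and x = +-58 mm. A hidden drive in the throat lifts the platform.
- throat_mouth (a point): centre of the throat's mouth, on its upright axis, 105 mm above the bench; axes as the lift's. The bore is 26.5 mm wide; a funnel over the top 12 mm opens to 38 mm
- drive_zone (a point): point on the throat's axis, 46 mm below the mouth; axes as the lift's. Near here, out of sight, is the drive: an upright flat blade 6 mm thick, 18 mm long, 12 mm high, on a 23 mm disc, centred on the axis. Its top edge is anywhere 40 to 52 mm below the mouth, its long direction anywhere within 0.70 rad (40 deg) either side of the lift's x axis: both must be felt
- drive_low (a point): point on the throat's axis, 70 mm below the mouth: the lowest the drive's disc can be pushed. The drive is sprung against being pressed down: 2.4 N to start, 6 N at the end of its 6 mm travel, then solid. It turns only clockwise seen from above from where it starts, against about 0.08 N m, stays where it is left, and has a hard stop at both ends
- crank_hub (a point): Loose steel crank, 0.22 to 0.34 kg, upright in its stand at the start. Point on the stem's axis in the hub block, where to hold it for lifting and seating: block 22 mm along x, 16 mm along y, grip on the two y sides (free from 12 mm above to 16 mm below). z up along the stem. A flat arm 8 mm thick (top 16 mm below this point) runs along +x to the handle, 50 mm off; opposite is a round counterweight
- crank_tip (a point): centre of the crank's lower end on the stem axis, 100 mm below crank_hub, 10 mm above the bench while in the stand; same axes. The stem is 24 mm thick, its last 26 mm tapering to a 21 mm fork: two prongs with an open slot between, 9 mm wide, 14 mm deep, along x. It straddles the blade, either way round, only when within about 12 deg of it; home, the prongs stand on the disc, 12 mm below the blade's top
- crank_handle (a point): point on the axis of the crank's round upright black handle, 17 mm thick (from 20 mm above to 34 mm below this point), 50 mm from the stem along the crank's x, 20 mm higher than crank_hub. It spins freely, so it can be held while cranking round (x, y here spin with it). Left alone in the throat the crank may lean up to 0.12 rad
- stand: The crank's fixed stand, grey block 56 x 56 x 55 mm with an upright hole 27 mm wide, 45 mm deep; origin under its centre on the bench
- platform (a joint): height of the lift's platform above its lowest position, m: 0 at the start, 0.040 at the top stop; one whole clockwise turn of the drive goes from bottom to top (0.00637 m per rad), nothing beyond
- platform_top (a point): centre of the upper face of the platform (aluminium tray 71 x 90 mm, rim 6 mm high), 112 mm along the lift's +y from the throat, 40 mm above the bench when down
- dish_center (a point): centre of the covered sample dish, 62 mm across and 14 mm high, that rides loose on the platform
- sticky_pad: note pad 76 x 76 x 12 mm, a bystander; origin under its centre
- marker_1: marker pen, 139 mm long, a bystander; origin under its centre
- marker_2: marker pen, 139 mm long, a bystander; origin under its centre
- tape_roll: tape roll 90 mm, 19 mm high, a bystander; origin under its centre
- tube_rack: rack of small tubes 66 x 142 x 47 mm, a bystander; origin under its centre
- slide_box: box 36 x 86 x 30 mm, a bystander; origin under its centre
- pen: black pen, 132 mm long, a bystander; origin under its centre
- flask: flat culture flask 48 x 101 x 25 mm, lying, a bystander; origin under its centre
- usb_stick: memory stick 18 x 54 x 8 mm, a bystander; origin under its centre

How it is judged:
By the outcome, as a careful person would: the job done as asked, in the order asked, and still so for the second after the job is handed in, with the robot touching nothing.
It also fails if it takes over 72 s, if anything falls off the work surface, if the arm or the gripper's body presses on something with over 40 N, if the wrist force passes 120 N, or if a joint passes its speed limit or range.

## Working session

There is one attempt and no reset: what is moved stays moved. The work goes in short steps, Python scripts to look and compute and a shell command to move; the robot and the scene stay as the last step left them, time stands still between calls to the robot, and variables do not carry over. Pictures are saved under pics/ and viewed, and the job is handed in when it is done.

```bash
mkdir -p pics
cat > h.py <<'E'
from rig import robot
import numpy as np, cv2
from scipy.spatial.transform import Rotation as R
def T(cal):
    Rm=R.from_rotvec(np.ravel(cal['rvec'])).as_matrix(); t=np.ravel(cal['tvec']); return Rm,t
def c2w(p,cal):
    Rm,t=T(cal); return Rm.T@(np.array(p)-t)
def proj(P,cal):
    K=np.array([[cal['fx'],0,cal['cx']],[0,cal['fy'],cal['cy']],[0,0,1]])
    return cv2.projectPoints(np.array(P,float).reshape(-1,1,3),np.ravel(cal['rvec']).astype(float),np.ravel(cal['tvec']).astype(float),K,np.array(cal['dist_coeffs'],float))[0].reshape(-1,2)
def snap(cam,fn=None):
    cal=robot.calibration(cam); im=robot.camera(cam)
    if fn: cv2.imwrite('pics/'+fn,im[:,:,::-1])
    return im,cal
def tips(names,cam,cal):
    out={}
    for n in names:
        r=robot.tip_of(n,cam)
        for d in r[:2]:
            print(cam,n,np.round(c2w(d['point'],cal),4),round(d['confidence'],2))
E
python3 - <<'E'
from h import *
o=robot.get_obs(); print({k:np.round(v,3) for k,v in o.items()})
for c in ['scene','side']:
    im,cal=snap(c,c+'0.png')
    tips(['crank_hub','crank_tip','crank_handle','throat_mouth','stand','lift','platform_top','dish_center'],c,cal)
E
```

```text
{'time': np.float64(0.0), 'q': array([-1.322,  0.528,  1.434, -0.   ,  1.181, -0.179]), 'joint_velocities': array([-0.001,  0.   ,  0.001, -0.001, -0.   ,  0.001]), 'joint_torque': array([  0.   , -44.004, -17.659,   0.063,   0.058,  -0.   ]), 'position': array([ 0.259, -0.568,  0.222]), 'tool_rot': array([ 0.841, -0.541, -0.001, -0.001]), 'ft_force': array([-0.192,  0.43 ,  0.478]), 'moment': array([-0.08 ,  0.042,  0.015]), 'grip_width': np.float64(0.087)}
scene crank_hub [ 0.4897 -0.1983  0.1096] 0.6
scene crank_tip [ 0.4881 -0.1965  0.0101] 0.76
scene crank_tip [0.4564 0.5593 0.0007] 0.46
scene crank_handle [ 0.538  -0.1896  0.1291] 0.54
scene throat_mouth [0.5394 0.1114 0.1072] 0.68
scene throat_mouth [0.671  0.0991 0.0027] 0.26
scene stand [ 0.4897 -0.2012  0.0039] 0.61
scene lift [0.5371 0.1094 0.0007] 0.64
scene platform_top [0.5622 0.2208 0.0445] 0.52
scene dish_center [0.5631 0.225  0.0534] 0.65
scene dish_center [ 0.6113 -0.1456  0.0016] 0.28
side crank_hub [ 0.4853 -0.1982  0.11  ] 0.63
side crank_tip [ 0.4923 -0.1948  0.0054] 0.69
side crank_tip [0.536  0.1088 0.1031] 0.5
side crank_handle [ 0.538  -0.1919  0.1263] 0.46
side throat_mouth [0.5378 0.1091 0.1035] 0.97
side stand [ 0.4858 -0.1974 -0.001 ] 0.62
side lift [0.533  0.1142 0.0012] 0.67
side platform_top [0.5623 0.2194 0.0405] 0.79
side dish_center [0.5611 0.2237 0.0433] 0.45
```

View pics/scene0.png

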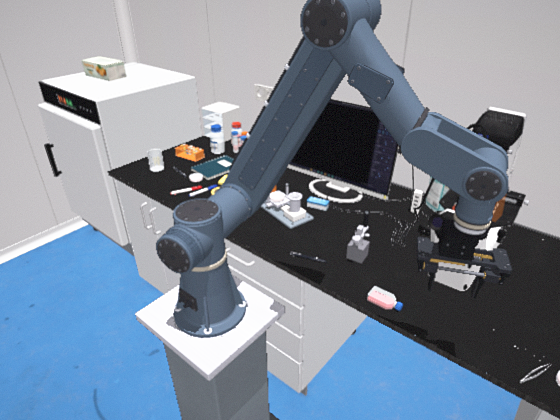

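View pics/side0.png

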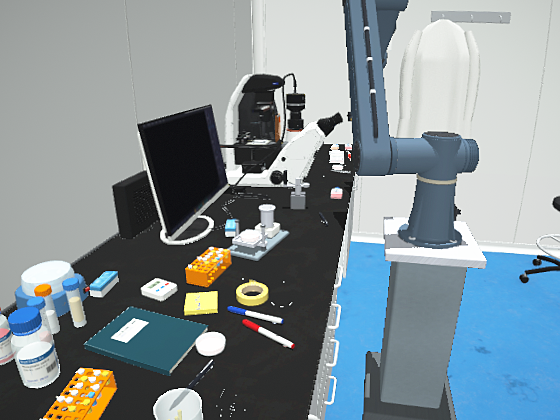

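Scene: the lift stands at about (285,205) and the crank in its stand at (358,240). In the side view they are at (265,235) and (298,195). I'll move over the crank and turn the wrist to its yaw.

```bash
python3 -m creep '{"dp":[[-1.3,-1.65,-0.4],[-2.5,-3.2,-0.4],[-2.5,-3.2,-0.4],[-2.5,-3.2,-0.4],[-2.5,-3.2,-0.4],[-2.5,-3.2,-0.4],[-2.5,-3.2,-0.4],[-2.5,-3.2,-0.2],[-2.5,-3.2,0],[-2.5,-3.2,0],[-1.3,-1.65,0]],"turn":[[0,0,0],[0,0,0],[0,0,0],[0,0,0],[0,0,0],[0,0,0],[0,0,0],[0,0,0],[0,0,0],[0,0,0],[0,0,0]]}' -1 30
python3 -m creep '{"dp":[[0,0,0],[0,0,0],[0,0,0],[0,0,0],[0,0,0],[0,0,0],[0,0,0],[0,0,0],[0,0,0],[0,0,0],[0,0,0],[0,0,0],[0,0,0],[0,0,0],[0,0,0],[0,0,0],[0,0,0],[0,0,0],[0,0,0],[0,0,0]],"turn":[[0,0,-8.5],[0,0,-8.5],[0,0,-8.5],[0,0,-8.5],[0,0,-8.5],[0,0,-8.5],[0,0,-8.5],[0,0,-8.5],[0,0,-8.5],[0,0,-8.5],[0,0,-8.5],[0,0,-8.5],[0,0,-8.5],[0,0,-8.5],[0,0,-8.5],[0,0,-8.5],[0,0,-8.5],[0,0,-8.5],[0,0,-8.5],[0,0,0]]}'
python3 - <<'E'
from h import *
o=robot.get_obs(); print({k:np.round(v,3) for k,v in o.items()})
for c in ['wrist','side','scene']:
    im,cal=snap(c,c+'1.png')
    print(c,c2w([0,0,0],cal))
    tips(['crank_hub','crank_handle','crank_tip','throat_mouth'][:3 if c=='wrist' else 2],c,cal)
E
```

```text
time: 2.0
position: [0.4475, -0.2027, 0.2529]
tool_rot: [0.842, -0.54, -0.0, -0.001]
ft_force: [-0.3, -0.9, -0.2]
grip_width: 0.0867
time: 4.0
position: [0.4469, -0.2058, 0.2528]
tool_rot: [0.669, 0.743, 0.0, -0.0]
ft_force: [0.8, -0.1, 0.2]
grip_width: 0.0871
{'time': np.float64(4.0), 'q': array([-0.659,  0.309,  1.721,  0.   ,  1.111, -2.336]), 'joint_velocities': array([-0.005,  0.003, -0.001,  0.   , -0.   ,  0.105]), 'joint_torque': array([-7.4000e-02, -3.2490e+01, -1.6733e+01, -9.0000e-02,  1.2000e-02,
       -5.5500e-01]), 'position': array([ 0.447, -0.206,  0.253]), 'tool_rot': array([ 0.669,  0.743,  0.   , -0.   ]), 'ft_force': array([ 0.849, -0.089,  0.243]), 'moment': array([ 0.097, -0.094, -0.075]), 'grip_width': np.float64(0.087)}
wrist [ 0.37688292 -0.2127824   0.41572817]
wrist crank_hub [ 0.4899 -0.2017  0.1073] 0.96
wrist crank_handle [ 0.5383 -0.1961  0.1323] 0.41
wrist crank_tip [ 0.4863 -0.201   0.0056] 0.84
side [0.22077415 1.28846069 0.53910263]
side crank_hub [ 0.4875 -0.1995  0.1119] 0.72
side crank_handle [ 0.5398 -0.1914  0.1297] 0.45
scene [-0.51655817 -0.71624639  0.87422009]
scene crank_hub [ 0.4919 -0.1961  0.1119] 0.65
scene crank_handle [ 0.5371 -0.1873  0.1292] 0.65
```

View pics/wrist1.png

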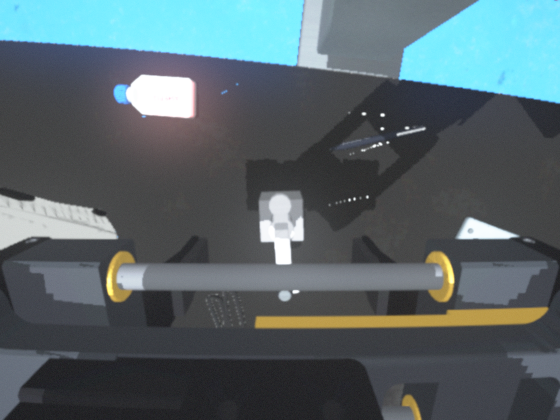

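Run:
```python
from h import *
im=cv2.imread('pics/wrist1.png'); cal=robot.calibration('wrist')
for yaw in (0,8,14):
    u=np.array([np.cos(np.radians(yaw)),np.sin(np.radians(yaw)),0]);h=np.array([.489,-.1995,.11])
    print(yaw,proj([h,h+[0,0,.012],h+.05*u+[0,0,.04],h+.03*u-[0,0,.016],h-[0,0,.055]],cal).round(1).tolist())
cv2.imwrite('pics/w1z.png',cv2.resize(im[170:310,220:350],None,fx=5,fy=4,interpolation=2))
```

```text
0 [[282.4, 234.9], [282.5, 238.8], [277.6, 293.5], [279.6, 253.7], [282.1, 220.3]]
8 [[282.4, 234.9], [282.5, 238.8], [284.3, 293.7], [283.1, 253.8], [282.1, 220.3]]
14 [[282.4, 234.9], [282.5, 238.8], [289.3, 293.4], [285.7, 253.6], [282.1, 220.3]]
```

View pics/w1z.png

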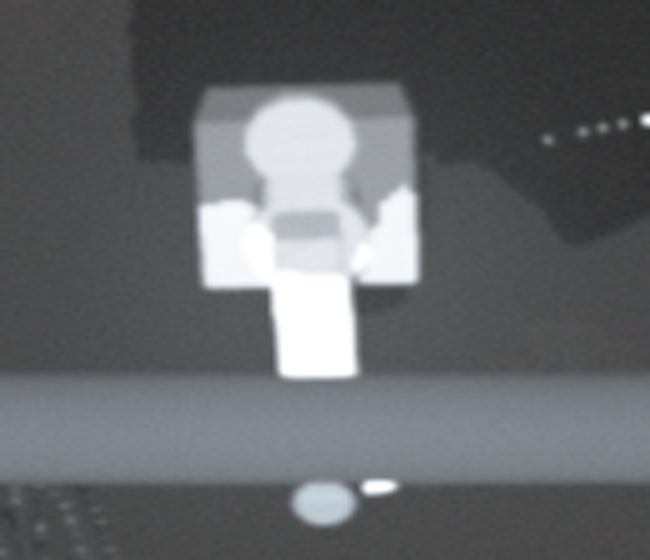

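The wrist view shows the hub block at about (281,235) and the handle top at (284,295). Projecting the model there matches a crank yaw of about 9.7° and a hub at (0.489, -0.2005). Next I go down over the hub.

```bash
python3 -m creep '{"dp":[[-0.1,2.1,0],[-0.1,2.1,0],[0,0,2.5],[0,0,2.5],[0,0,2.5],[0,0,2.5],[0,0,2.5],[0,0,1.5],[0,0,1],[0,0,0.6],[0,0,0]],"turn":[[0,0,-3.7],[0,0,0],[0,0,0],[0,0,0],[0,0,0],[0,0,0],[0,0,0],[0,0,0],[0,0,0],[0,0,0],[0,0,0]]}'
python3 - <<'E'
from h import *
o=robot.get_obs(); print(np.degrees(2*np.arctan2(o['tool_rot'][1],o['tool_rot'][0])),o['position'])
im,cal=snap('wrist','wrist2.png')
tips(['crank_hub'],'wrist',cal)
im,cal=snap('side'); cv2.imwrite('pics/side2z.png',cv2.resize(im[130:230,240:360,::-1],None,fx=5,fy=5,interpolation=2))
E
```

```text
time: 5.6
position: [0.489, -0.2033, 0.0961]
tool_rot: [0.645, 0.764, -0.0, -0.0]
ft_force: [-0.7, -0.0, 0.6]
grip_width: 0.087
99.70067156932126 [ 0.48899913 -0.20328719  0.09612729]
wrist crank_hub [ 0.4896 -0.2011  0.1046] 0.86
```

View pics/wrist2.png

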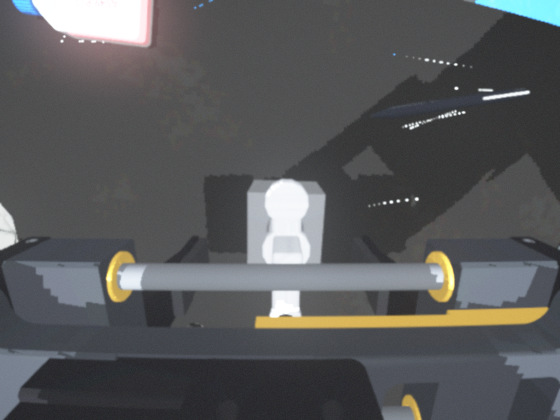

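View pics/side2z.png

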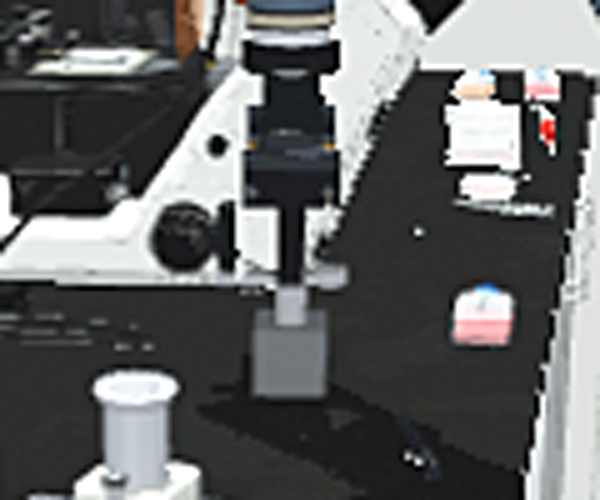

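The fingers straddle the hub, which sits at u≈287, about 2.5 mm towards +y from the fingers' centre. I'll shift to correct that and close.

```bash
python3 -m creep '{"dp":[[0.25,0,0],[0,0,0]],"turn":[[0,0,0],[0,0,0]]}' && python3 -m creep '{"dp":[[0,0,0],[0,0,0],[0,0,0],[0,0,0],[0,0,0],[0,0,0]],"turn":[[0,0,0],[0,0,0],[0,0,0],[0,0,0],[0,0,0],[0,0,0]]}' 1 35
```

```text
time: 5.95
position: [0.4888, -0.2007, 0.0971]
tool_rot: [0.645, 0.764, 0.0, 0.0]
ft_force: [0.4, 0.0, 0.2]
grip_width: 0.0867
time: 6.55
position: [0.4887, -0.2009, 0.0965]
tool_rot: [0.645, 0.764, -0.0, -0.0]
ft_force: [-0.7, 0.2, 0.7]
grip_width: 0.047
```

```bash
python3 -m creep '{"dp":[[0,0,0],[0,0,0],[0,0,0],[0,0,0],[0,0,0],[0,0,0]],"turn":[[0,0,0],[0,0,0],[0,0,0],[0,0,0],[0,0,0],[0,0,0]]}' 1 35
```

```text
time: 7.15
position: [0.4887, -0.2009, 0.0965]
tool_rot: [0.645, 0.764, -0.0, -0.0]
ft_force: [0.7, -0.1, 0.2]
grip_width: 0.0155
```

```bash
python3 -m creep '{"dp":[[0,0,-0.5],[0,0,-1],[0,0,-1.5],[0,0,-2],[0,0,-2],[0,0,-2],[0,0,-2],[0,0,-1],[0,0,0],[0,0,0]],"turn":[[0,0,0],[0,0,0],[0,0,0],[0,0,0],[0,0,0],[0,0,0],[0,0,0],[0,0,0],[0,0,0],[0,0,0]]}'
python3 - <<'E'
from h import *
for i in range(3):
  o=robot.get_obs();print(np.round(o['ft_force'],2),np.round(o['moment'],3),o['position'])
  for c in [['wrist'],['side'],['scene']][i]:
    im,cal=snap(c,c+'3.png'); tips(['crank_hub','crank_handle','crank_tip','throat_mouth'],c,cal)
im=cv2.imread('pics/side3.png'); cv2.imwrite('pics/side3z.png',cv2.resize(im[130:260,220:360],None,fx=5,fy=4.5,interpolation=2))
E
```

```text
time: 8.15
position: [0.4882, -0.2005, 0.2162]
tool_rot: [0.645, 0.764, -0.0, -0.0]
ft_force: [-0.2, 0.9, -2.9]
grip_width: 0.0156
[-0.16  0.94 -2.91] [ 0.07  -0.157  0.016] [ 0.48821005 -0.20052479  0.21621345]
wrist crank_hub [ 0.4901 -0.2035  0.2273] 0.7
wrist crank_handle [ 0.351  -0.3798  0.0021] 0.73
wrist throat_mouth [ 4.889e-01 -2.020e-01 -3.000e-04] 0.41
[-0.37 -0.18 -3.35] [ 0.133 -0.09  -0.004] [ 0.48821246 -0.20055063  0.2155774 ]
side crank_hub [ 0.4894 -0.2038  0.229 ] 0.5
side crank_handle [ 0.5426 -0.1915  0.2428] 0.58
side crank_tip [ 0.4882 -0.1962  0.1276] 0.53
side crank_tip [ 0.5324  0.1136 -0.0014] 0.35
side throat_mouth [0.534  0.1101 0.1043] 0.96
[-0.21  1.16 -2.86] [ 0.123 -0.144 -0.032] [ 0.48862719 -0.20081164  0.21629387]
scene crank_hub [ 0.492  -0.2     0.2291] 0.51
scene crank_hub [ 0.3742 -0.0812 -0.001 ] 0.47
scene crank_tip [ 0.4901 -0.1959  0.1291] 0.48
scene throat_mouth [0.5381 0.1105 0.1042] 0.88
scene throat_mouth [ 0.4895 -0.2041  0.0049] 0.48
```

View pics/side3z.png

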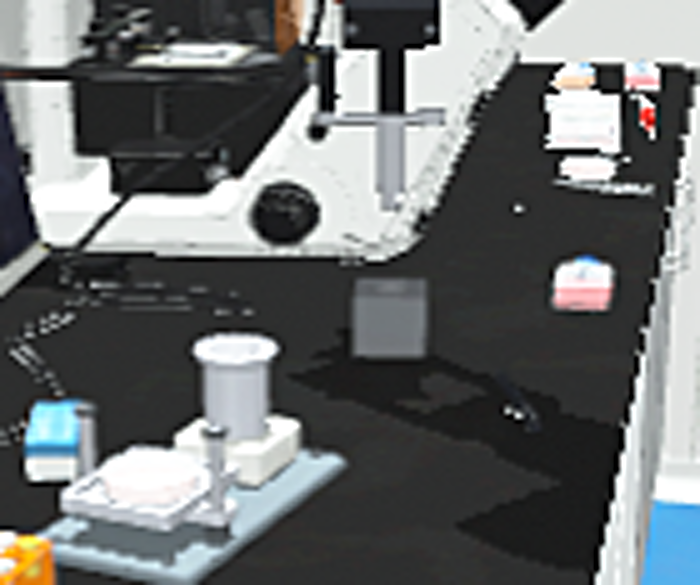

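View pics/wrist3.png

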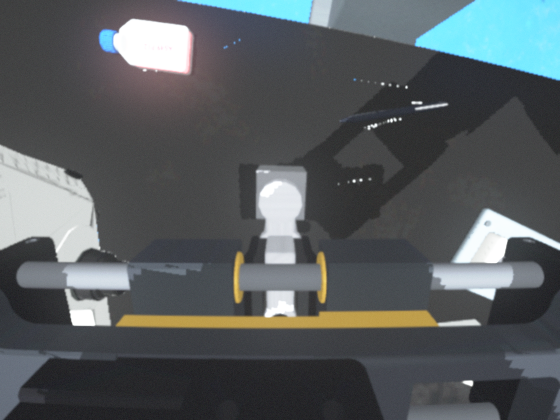

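The crank came out cleanly and hangs upright; the wrist force reads about 3 N. I'll carry it over the throat and turn to the start of the search.

```bash
python3 -m creep '{"dp":[[1.0,0.3,0],[2,0.7,0],[3,1,0],[3,1,0],[3,1,0],[3,1,0],[3,1,0],[3,1,0],[3,1,0],[3,1,0],[2,0.7,0],[0.85,0.27,0],[0,0,0],[0,0,0],[0,0,0],[0,0,0],[0,0,0],[0,0,0]],"turn":[[0,0,0],[0,0,0],[0,0,0],[0,0,0],[0,0,0],[0,0,0],[0,0,0],[0,0,0],[0,0,0],[0,0,0],[0,0,0],[0,0,0],[0,0,-8.3],[0,0,-8.3],[0,0,-8.3],[0,0,-8.3],[0,0,0],[0,0,0]]}'
python3 - <<'E'
from h import *
for c in ['scene','side']:
    o=robot.get_obs();print(np.round(o['ft_force'],2),np.round(o['moment'],3),o['position'],np.degrees(2*np.arctan2(o['tool_rot'][1],o['tool_rot'][0])))
    im,cal=snap(c,c+'4.png'); tips(['crank_hub','crank_handle','crank_tip','throat_mouth','platform_top'],c,cal)
    m=robot.masks_of('lift',c)
    ctr=proj([0.5375,.1103,.105],cal)[0].astype(int); print(c,ctr,cal['fx'])
    x0,y0=ctr-[60,75]
    cv2.imwrite(f'pics/{c}4z.png',cv2.resize(im[y0:y0+120,x0:x0+120,::-1],None,fx=5,fy=5,interpolation=2)); print(x0,y0)
E
```

```text
time: 10.7
position: [0.5364, 0.1099, 0.2165]
tool_rot: [0.401, 0.916, -0.0, -0.0]
ft_force: [0.4, 0.1, -2.1]
grip_width: 0.016
[ 0.38  0.1  -2.12] [ 0.157 -0.1   -0.024] [0.53635554 0.1099202  0.21649252] 132.7161484414855
scene crank_hub [0.54   0.1131 0.2295] 0.75
scene crank_handle [0.5735 0.144  0.2497] 0.62
scene crank_tip [0.5368 0.114  0.1311] 0.72
scene throat_mouth [0.5402 0.1145 0.1066] 0.93
scene platform_top [0.56   0.2219 0.0428] 0.69
scene [295 195] 405.7848290109343
235 120
[ 0.79 -0.51 -3.21] [ 0.218 -0.003  0.013] [0.53661131 0.11014849 0.21655657] 132.87650413846512
side crank_hub [0.5352 0.1054 0.2293] 0.68
side crank_handle [0.5775 0.1447 0.2464] 0.67
side crank_tip [0.5392 0.1154 0.1263] 0.79
side throat_mouth [0.5371 0.1112 0.1056] 0.88
side platform_top [0.5622 0.22   0.0415] 0.71
side platform_top [0.5334 0.111  0.0581] 0.6
side [265 206] 395.82065543863274
205 131
```

View pics/scene4z.png

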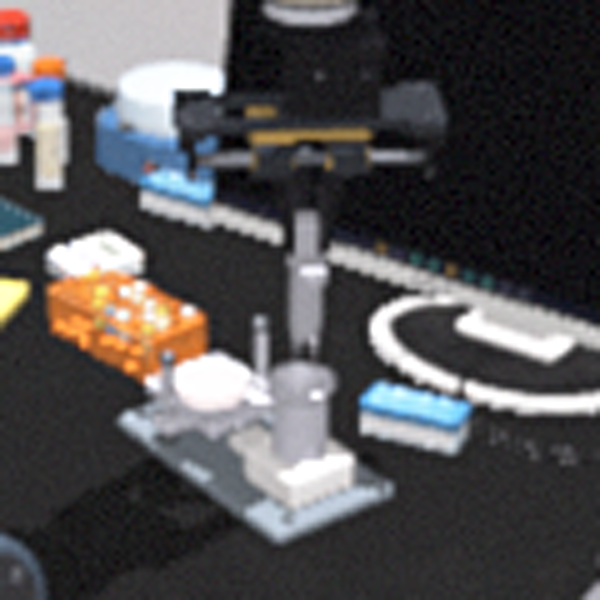

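View pics/side4z.png

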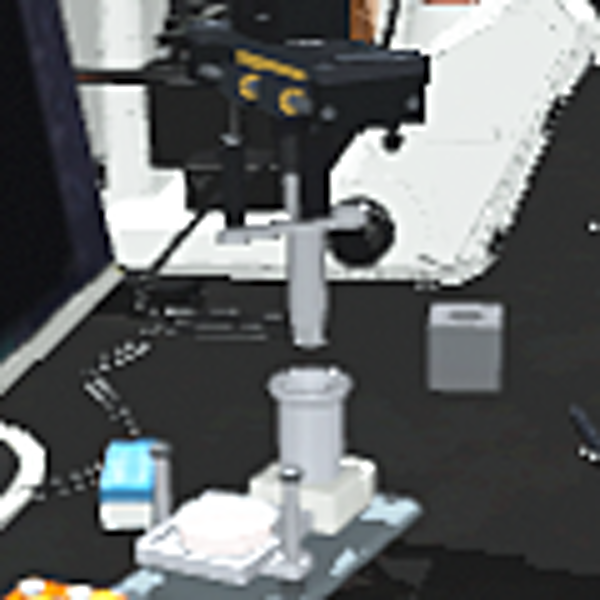

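Run:
```python
from h import *
for c,o in [('scene',(235,120)),('side',(205,131))]:
    cal=robot.calibration(c)
    for P in [(.5375,.1103,.105),(.5375,.1103,.129),(.5375,.1103,.165),(.5475,.1103,.105),(.5375,.1203,.105)]:
        print(c,P,((proj(P,cal)[0]-o+0.5)*5).round(1))
    print(cal['fx'],c2w([0,0,0],cal))
for c in ['scene','side']:
    im=cv2.imread(f'pics/{c}4z.png'); cv2.imwrite(f'pics/{c}4y.png',cv2.resize(im[200:420,200:420],None,fx=3.6,fy=2.7,interpolation=1))
```

```text
scene (0.5375, 0.1103, 0.105) [304.8 382.3]
scene (0.5375, 0.1103, 0.129) [305.1 354.7]
scene (0.5375, 0.1103, 0.165) [305.7 312.5]
scene (0.5475, 0.1103, 0.105) [312.9 377.3]
scene (0.5375, 0.1203, 0.105) [294.5 378.1]
405.7848290109343 [-0.51655817 -0.71624639  0.87422009]
side (0.5375, 0.1103, 0.105) [307.2 377.6]
side (0.5375, 0.1103, 0.129) [306.4 342.8]
side (0.5375, 0.1103, 0.165) [305.2 289.8]
side (0.5475, 0.1103, 0.105) [292.4 376.6]
side (0.5375, 0.1203, 0.105) [303.3 382.7]
395.82065543863274 [0.22077415 1.28846069 0.53910263]
```

View pics/scene4y.png

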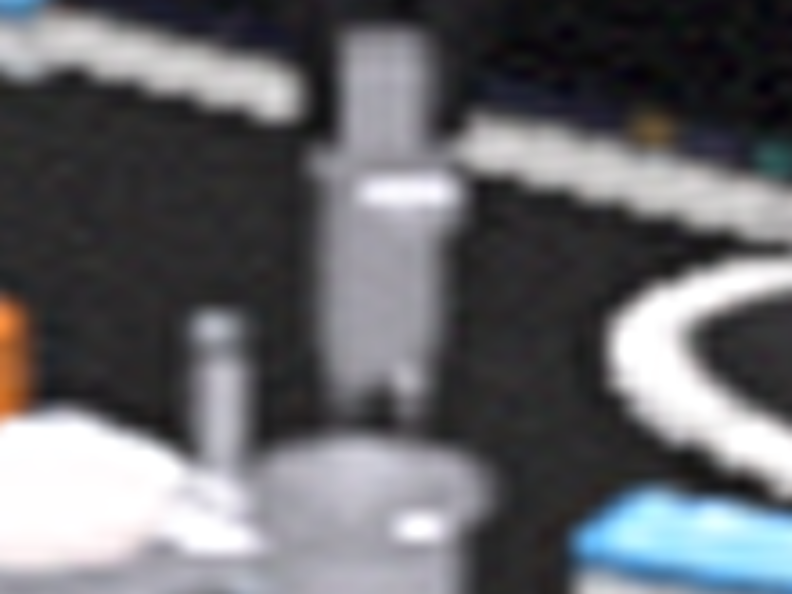

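View pics/side4y.png

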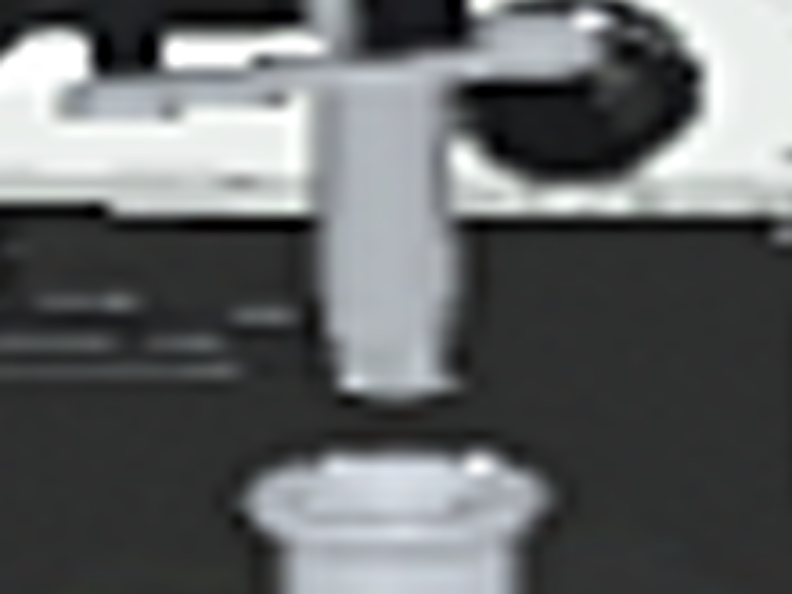

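Comparing stem and mouth in both views, the stem is about 1.5 mm short in y. I'll correct that and enter the funnel.

```bash
cat > ob.py <<'E'
from h import *
import sys
o=robot.get_obs(); p=o['position']
print('pos',np.round(p*1000,1),'ang',round(np.degrees(2*np.arctan2(o['tool_rot'][1],o['tool_rot'][0])),1),'F',np.round(o['ft_force'],1),'M',np.round(o['moment'],3),'q6',round(o['q'][5],2),'w',round(o['grip_width'],4),'tiltz',np.round(R.from_quat(o['tool_rot']).as_matrix()[:,2],4))
E
python3 -m creep '{"dp":[[0.13,0.08,0.5],[0,0,1],[0,0,1],[0,0,0.7],[0,0,0.4],[0,0,0]],"turn":[[0,0,0],[0,0,0],[0,0,0],[0,0,0],[0,0,0],[0,0,0]]}'; python3 ob.py;python3 -m creep '{"dp":[[0,0,0.4],[0,0,0.3],[0,0,0]],"turn":[[0,0,0],[0,0,0],[0,0,0]]}'; python3 ob.py
```

```text
time: 12.0
position: [0.5357, 0.1116, 0.1795]
tool_rot: [0.399, 0.917, -0.0, -0.001]
ft_force: [0.0, 0.3, -3.3]
grip_width: 0.0158
pos [535.7 111.6 179.5] ang 132.9 F [ 0.   0.3 -3.3] M [ 0.113 -0.071 -0.005] q6 -2.32 w 0.0158 tiltz [-0.0021  0.     -1.    ]
time: 12.3
position: [0.5361, 0.1117, 0.1733]
tool_rot: [0.399, 0.917, -0.0, -0.0]
ft_force: [-0.4, -0.0, -2.6]
grip_width: 0.0155
pos [536.1 111.7 173.3] ang 132.9 F [-0.4 -0.  -2.6] M [ 0.113 -0.092 -0.038] q6 -2.32 w 0.0155 tiltz [-6.e-04  0.e+00 -1.e+00]
```

```bash
python3 -m creep '{"dp":[[0,0,0.3],[0,0,0.3],[0,0,0]],"turn":[[0,0,0],[0,0,0],[0,0,0]]}'; python3 ob.py;python3 -m creep '{"dp":[[0,0,0.3],[0,0,0.2],[0,0,0]],"turn":[[0,0,0],[0,0,0],[0,0,0]]}'; python3 ob.py
```

```text
time: 12.6
position: [0.536, 0.1117, 0.1671]
tool_rot: [0.399, 0.917, -0.0, -0.0]
ft_force: [-0.8, 0.6, -2.7]
grip_width: 0.0156
pos [536.  111.7 167.1] ang 132.9 F [-0.8  0.6 -2.7] M [ 0.138 -0.118 -0.026] q6 -2.32 w 0.0156 tiltz [-9.e-04  0.e+00 -1.e+00]
time: 12.9
position: [0.5361, 0.1117, 0.1622]
tool_rot: [0.399, 0.917, -0.0, -0.0]
ft_force: [0.3, 0.2, -2.6]
grip_width: 0.0159
pos [536.1 111.7 162.2] ang 132.9 F [ 0.3  0.2 -2.6] M [ 0.176 -0.122  0.009] q6 -2.32 w 0.0159 tiltz [-7.e-04  0.e+00 -1.e+00]
```

```bash
for i in 1; do python3 -m creep '{"dp":[[0,0,0.2],[0,0,0.2],[0,0,0.2],[0,0,0.2],[0,0,0]],"turn":[[0,0,0],[0,0,0],[0,0,0],[0,0,0],[0,0,0]]}' >/dev/null; python3 ob.py; done; python3 -m creep '{"dp":[[0,0,0.1],[0,0,0.1],[0,0,0]],"turn":[[0,0,0],[0,0,0],[0,0,0]]}'>/dev/null; python3 ob.py
```

```text
pos [536.  111.8 154.2] ang 132.9 F [-0.4 -0.2 -3.6] M [ 0.254 -0.033 -0.075] q6 -2.32 w 0.0157 tiltz [-7.e-04  2.e-04 -1.e+00]
pos [536.1 111.8 152.4] ang 132.9 F [ 0.1  0.1 -2.9] M [0.422 0.037 0.018] q6 -2.32 w 0.016 tiltz [-5.e-04  2.e-04 -1.e+00]
```

```bash
python3 -m creep '{"dp":[[0,0,0]],"turn":[[0,0,0]]}' >/dev/null; python3 ob.py
python3 - <<'E'
from h import *
for c in ['scene','side']:
    o=robot.get_obs();print(np.round(o['ft_force'],2),np.round(o['moment'],3))
    im,cal=snap(c,c+'5.png')
    x0,y0=(255,155) if c=='scene' else (225,160)
    cv2.imwrite(f'pics/{c}5z.png',cv2.resize(im[y0:y0+75,x0:x0+80,::-1],None,fx=8,fy=8,interpolation=2)[:600])
    for z in (.105,.15,.19): print(c,z,(proj([.5375,.1118,z],cal)[0]-[x0,y0]+.5)*8)
E
```

```text
pos [536.1 111.8 152.4] ang 132.9 F [-0.7  1.4 -3.1] M [0.391 0.025 0.002] q6 -2.32 w 0.0158 tiltz [-4.e-04  2.e-04 -1.e+00]
[-0.68  1.41 -3.09] [0.391 0.025 0.002]
scene 0.105 [325.20374362 330.6597096 ]
scene 0.15 [326.20796078 247.39937698]
scene 0.19 [327.12511682 171.24506752]
[-0.52  0.6  -3.17] [ 0.398  0.04  -0.012]
side 0.105 [330.59865609 373.33267233]
side 0.15 [328.22610542 268.3285395 ]
side 0.19 [326.09126128 172.94199449]
```

View pics/scene5z.png

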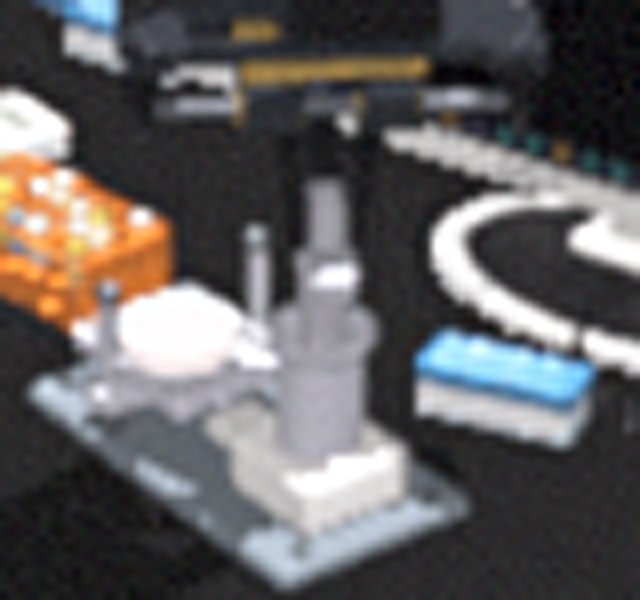

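View pics/side5z.png

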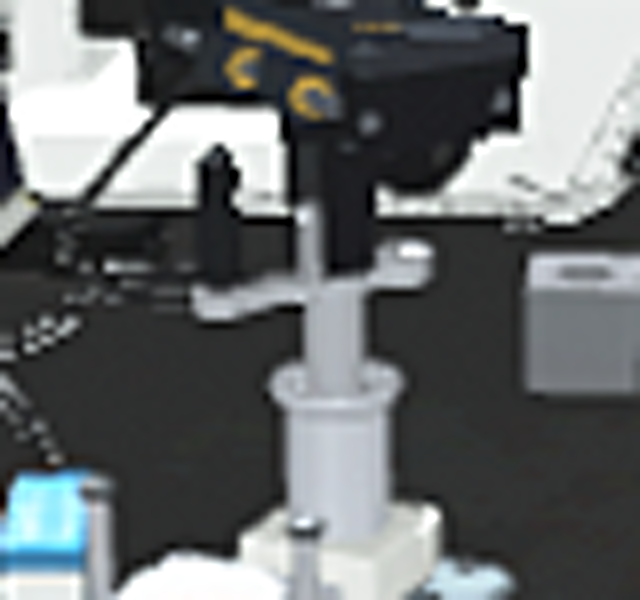

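The moment readings fit a ~1 N side contact on the stem, pushing towards +y. I'll ease 0.8 mm that way.

```bash
python3 -m creep '{"dp":[[0.08,0.02,0],[0,0,0]],"turn":[[0,0,0],[0,0,0]]}' >/dev/null; python3 ob.py; python3 -m creep '{"dp":[[0,0,0.1],[0,0,0]],"turn":[[0,0,0],[0,0,0]]}'>/dev/null; python3 ob.py;  python3 -m creep '{"dp":[[0,0,0.1],[0,0,0]],"turn":[[0,0,0],[0,0,0]]}'>/dev/null; python3 ob.py
```

```text
pos [536.2 112.2 152.7] ang 132.9 F [ 0.4  1.2 -3.9] M [ 0.115 -0.11   0.021] q6 -2.32 w 0.0159 tiltz [ 8.e-04 -5.e-04 -1.e+00]
pos [536.  112.3 151.5] ang 132.9 F [-0.1  0.4 -2.4] M [ 0.129 -0.13  -0.041] q6 -2.32 w 0.0156 tiltz [ 2.e-04 -2.e-04 -1.e+00]
pos [535.9 112.3 150.4] ang 132.9 F [ 0.   0.3 -2.9] M [ 0.158 -0.049  0.016] q6 -2.32 w 0.0156 tiltz [-1.e-04 -1.e-04 -1.e+00]
```

```bash
for i in 1; do python3 -m creep '{"dp":[[0,0,0.1],[0,0,0.05],[0,0,0]],"turn":[[0,0,0],[0,0,0],[0,0,0]]}'>/dev/null; python3 ob.py;  python3 -m creep '{"dp":[[0,0,0.1],[0,0,0.05],[0,0,0]],"turn":[[0,0,0],[0,0,0],[0,0,0]]}'>/dev/null; python3 ob.py; done
```

```text
pos [535.8 112.4 148.9] ang 132.9 F [-0.1 -0.4 -2.3] M [ 0.107 -0.061  0.009] q6 -2.32 w 0.016 tiltz [-2.e-04 -0.e+00 -1.e+00]
pos [535.8 112.4 147.5] ang 132.9 F [-0.3 -0.3 -3.4] M [ 0.159 -0.122  0.014] q6 -2.32 w 0.0157 tiltz [-2.e-04 -0.e+00 -1.e+00]
```

```bash
python3 -m creep '{"dp":[[0,0,0.1],[0,0,0.05],[0,0,0]],"turn":[[0,0,0],[0,0,0],[0,0,0]]}'>/dev/null; python3 ob.py;  python3 -m creep '{"dp":[[0,0,0.1],[0,0,0]],"turn":[[0,0,0],[0,0,0]]}'>/dev/null; python3 ob.py
```

```text
pos [536.1 112.4 146.2] ang 132.9 F [-0.6 -0.2 -1.1] M [ 0.146 -0.024  0.052] q6 -2.32 w 0.0159 tiltz [ 4.e-04  0.e+00 -1.e+00]
pos [536.  112.4 145.1] ang 132.9 F [ 0.1 -0.5 -0.5] M [ 0.157 -0.074 -0.031] q6 -2.32 w 0.0156 tiltz [ 3.e-04  0.e+00 -1.e+00]
```

```bash
python3 -m creep '{"dp":[[0,0,0.1],[0,0,0]],"turn":[[0,0,0],[0,0,0]]}'>/dev/null; python3 ob.py
```

```text
pos [536.1 112.4 144.1] ang 132.9 F [-0.7  0.6  0.8] M [ 0.102 -0.024  0.055] q6 -2.32 w 0.016 tiltz [ 4.e-04  0.e+00 -1.e+00]
```

Contact came at TCP z ≈ 146.5 mm, as expected for the blade's top edge. I'll ease off to about 2 N and sweep clockwise.

```bash
python3 -m creep '{"dp":[[0,0,-0.1],[0,0,0],[0,0,0]],"turn":[[0,0,0],[0,0,4],[0,0,4]]}'>/dev/null; python3 ob.py; python3 -m creep '{"dp":[[0,0,0],[0,0,0],[0,0,0]],"turn":[[0,0,4],[0,0,4],[0,0,0]]}'>/dev/null; python3 ob.py
```

```text
pos [536.1 112.4 145.2] ang 124.8 F [-0.3  0.2 -0.3] M [ 0.123 -0.079 -0.048] q6 -2.17 w 0.0158 tiltz [ 4.e-04 -1.e-04 -1.e+00]
pos [536.1 112.3 145.1] ang 116.9 F [-0.5 -0.1 -0.5] M [ 0.123 -0.123  0.005] q6 -2.04 w 0.0161 tiltz [ 4.e-04 -1.e-04 -1.e+00]
```

```bash
python3 -m creep '{"dp":[[0,0,0],[0,0,0],[0,0,0]],"turn":[[0,0,4],[0,0,4],[0,0,0]]}'>/dev/null; python3 ob.py; python3 -m creep '{"dp":[[0,0,0],[0,0,0],[0,0,0]],"turn":[[0,0,4],[0,0,4],[0,0,0]]}'>/dev/null; python3 ob.py
```

```text
pos [536.  112.3 145.1] ang 109.0 F [ 0.1 -0.9 -0.1] M [ 0.136 -0.168 -0.023] q6 -1.9 w 0.0157 tiltz [ 2.e-04 -1.e-04 -1.e+00]
pos [536.  112.4 145.1] ang 101.0 F [ 0.4  0.  -0.6] M [ 0.1   -0.129 -0.005] q6 -1.76 w 0.0161 tiltz [ 1.e-04 -0.e+00 -1.e+00]
```

```bash
python3 -m creep '{"dp":[[0,0,0],[0,0,0],[0,0,0]],"turn":[[0,0,4],[0,0,4],[0,0,0]]}'>/dev/null; python3 ob.py; python3 -m creep '{"dp":[[0,0,0],[0,0,0],[0,0,0]],"turn":[[0,0,4],[0,0,4],[0,0,0]]}'>/dev/null; python3 ob.py
```

```text
pos [535.9 112.4 145.1] ang 93.1 F [-0.3  0.2  0.3] M [ 0.112 -0.164 -0.001] q6 -1.62 w 0.0159 tiltz [ 0. -0. -1.]
pos [535.9 112.4 145. ] ang 85.1 F [-0.4 -0.2 -0.5] M [ 0.055 -0.115  0.028] q6 -1.48 w 0.016 tiltz [ 0.  0. -1.]
```

```bash
python3 -m creep '{"dp":[[0,0,0],[0,0,0],[0,0,0]],"turn":[[0,0,4],[0,0,4],[0,0,0]]}'>/dev/null; python3 ob.py
```

```text
pos [536.  112.5 145.1] ang 77.1 F [ 0.3  0.6 -1.3] M [ 0.191 -0.199  0.003] q6 -1.34 w 0.0158 tiltz [ 2.e-04  2.e-04 -1.e+00]
```

```bash
python3 -m creep '{"dp":[[0,0,0]],"turn":[[0,0,0]]}'>/dev/null; python3 ob.py; python3 -m creep '{"dp":[[0,0,0],[0,0,0]],"turn":[[0,0,4],[0,0,0]]}'>/dev/null; python3 ob.py
```

```text
pos [536.  112.5 145. ] ang 77.1 F [-0.   0.1 -0.4] M [ 0.162 -0.197  0.005] q6 -1.34 w 0.0161 tiltz [ 2.e-04  2.e-04 -1.e+00]
pos [535.7 112.3 144.8] ang 73.0 F [ 0.5  0.  -3.1] M [ 0.065 -0.241  0.007] q6 -1.27 w 0.0161 tiltz [-5.e-04 -2.e-04 -1.e+00]
```

```bash
python3 -m creep '{"dp":[[0,0,0],[0,0,0]],"turn":[[0,0,4],[0,0,0]]}'>/dev/null; python3 ob.py; python3 -m creep '{"dp":[[0,0,0],[0,0,0]],"turn":[[0,0,4],[0,0,0]]}'>/dev/null; python3 ob.py
```

```text
pos [535.4 112.4 144.6] ang 69.1 F [ 0.7 -0.5 -3. ] M [ 0.148 -0.189  0.052] q6 -1.2 w 0.0157 tiltz [-1.3e-03 -1.0e-04 -1.0e+00]
pos [535.6 112.3 144.7] ang 65.1 F [-0.2 -0.  -2.2] M [ 0.025 -0.134  0.036] q6 -1.13 w 0.0157 tiltz [-9.e-04 -0.e+00 -1.e+00]
```

The force went back to the free-hanging value at about 73°, so the fork is straddling the blade. I'll follow it down.

```bash
python3 -m creep '{"dp":[[0,0,0.1],[0,0,0.1],[0,0,0]],"turn":[[0,0,2],[0,0,0],[0,0,0]]}'>/dev/null; python3 ob.py; python3 -m creep '{"dp":[[0,0,0.2],[0,0,0]],"turn":[[0,0,0],[0,0,0]]}'>/dev/null; python3 ob.py
```

```text
pos [535.6 112.4 142.8] ang 63.1 F [-0.4 -0.9 -3.1] M [ 0.134 -0.163 -0.029] q6 -1.1 w 0.0159 tiltz [-8.e-04 -1.e-04 -1.e+00]
pos [535.7 112.4 140.8] ang 63.0 F [ 0.  -0.1 -2.1] M [ 0.113 -0.133  0.016] q6 -1.1 w 0.0159 tiltz [-6.e-04 -0.e+00 -1.e+00]
```

```bash
python3 -m creep '{"dp":[[0,0,0.2],[0,0,0]],"turn":[[0,0,0],[0,0,0]]}'>/dev/null; python3 ob.py; python3 -m creep '{"dp":[[0,0,0.2],[0,0,0]],"turn":[[0,0,0],[0,0,0]]}'>/dev/null; python3 ob.py
```

```text
pos [535.7 112.4 138.8] ang 62.9 F [ 1.7 -0.7 -2.8] M [ 0.055 -0.123  0.005] q6 -1.1 w 0.0158 tiltz [-5.e-04  0.e+00 -1.e+00]
pos [535.7 112.4 136.8] ang 62.9 F [-0.8 -1.3 -2.3] M [ 0.033 -0.169  0.003] q6 -1.1 w 0.0158 tiltz [-5.e-04 -0.e+00 -1.e+00]
```

```bash
python3 -m creep '{"dp":[[0,0,0.15],[0,0,0]],"turn":[[0,0,0],[0,0,0]]}'>/dev/null; python3 ob.py; python3 -m creep '{"dp":[[0,0,0.1],[0,0,0]],"turn":[[0,0,0],[0,0,0]]}'>/dev/null; python3 ob.py
```

```text
pos [535.8 112.4 135.4] ang 62.9 F [-0.4 -0.2 -2.1] M [ 0.09  -0.146  0.048] q6 -1.1 w 0.0156 tiltz [-3.e-04 -0.e+00 -1.e+00]
pos [536.  112.4 134.6] ang 62.9 F [-0.6  0.3 -1.1] M [ 0.049 -0.125  0.037] q6 -1.1 w 0.0161 tiltz [ 3.e-04  0.e+00 -1.e+00]
```

The fork met the disc at TCP z ≈ 134.6 mm, 12 mm below the blade-top contact, so it is home. I'll start winding clockwise in checked steps.

```bash
python3 -m creep '{"dp":[[0,0,0.05],[0,0,0],[0,0,0],[0,0,0]],"turn":[[0,0,0],[0,0,5],[0,0,5],[0,0,5]]}'>/dev/null; python3 ob.py; python3 -m creep '{"dp":[[0,0,0],[0,0,0],[0,0,0],[0,0,0],[0,0,0]],"turn":[[0,0,5],[0,0,5],[0,0,5],[0,0,5],[0,0,5]]}'>/dev/null; python3 ob.py
```

```text
pos [536.1 112.3 134.3] ang 47.7 F [-0.2 -0.7 -1. ] M [-0.132 -0.076  0.012] q6 -0.83 w 0.0157 tiltz [ 4.e-04 -2.e-04 -1.e+00]
pos [535.6 112.1 134.2] ang 22.8 F [-1.3 -1.1 -0.2] M [-0.252  0.016  0.127] q6 -0.39 w 0.0157 tiltz [-6.e-04 -8.e-04 -1.e+00]
```

```bash
python3 -m creep '{"dp":[[-0.05,0.05,0],[0,0,0],[0,0,0],[0,0,0],[0,0,0],[0,0,0]],"turn":[[0,0,5],[0,0,5],[0,0,5],[0,0,5],[0,0,5],[0,0,5]]}'>/dev/null; python3 ob.py
```

```text
pos [535.1 111.9 134.1] ang -7.3 F [ 0.1  0.8 -0.4] M [0.057 0.168 0.135] q6 0.13 w 0.0156 tiltz [-0.0011  0.     -1.    ]
```

```bash
python3 -m creep '{"dp":[[-0.06,0,0],[0,0,0],[0,0,0],[0,0,0],[0,0,0],[0,0,0]],"turn":[[0,0,5],[0,0,5],[0,0,5],[0,0,5],[0,0,5],[0,0,5]]}'>/dev/null; python3 ob.py
python3 - <<'E'
from h import *
im,cal=snap('side','side6.png'); tips(['platform_top','crank_hub','dish_center'],'side',cal)
cv2.imwrite('pics/side6z.png',cv2.resize(im[150:280,200:360,::-1],None,fx=5,fy=4.5,interpolation=2)[:600])
E
```

```text
pos [534.5 112.  134.1] ang -37.3 F [-0.7  0.3 -1.7] M [0.127 0.204 0.112] q6 0.65 w 0.0156 tiltz [-1.2e-03  3.0e-04 -1.0e+00]
side platform_top [0.5632 0.2204 0.0503] 0.47
side crank_hub [0.5347 0.1111 0.149 ] 0.81
side crank_hub [0.6257 0.3862 0.0025] 0.51
side dish_center [0.5622 0.2275 0.0518] 0.64
```

View pics/side6z.png

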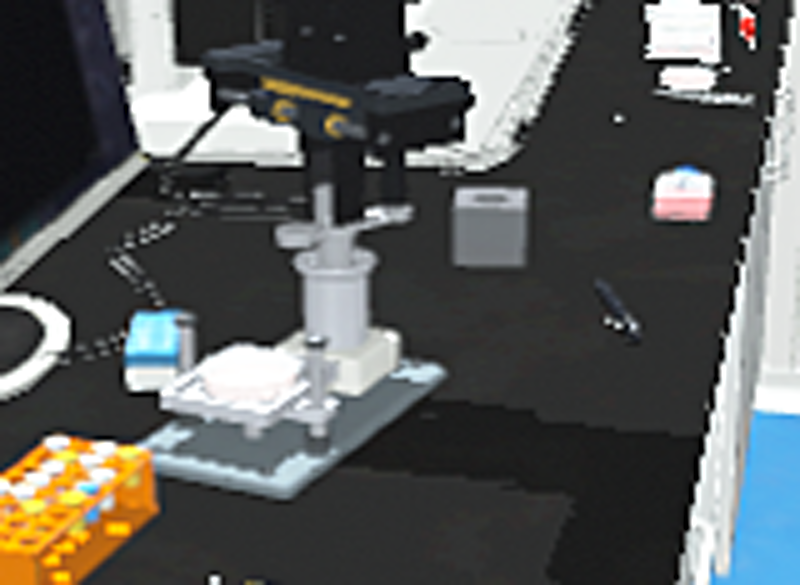

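Winding works: platform up about 10 mm with the dish on it (side view, around (250,375)). Continuing with small side corrections.

```bash
python3 -m creep '{"dp":[[-0.05,0.05,0],[0,0,0],[0,0,0],[0,0,0],[0,0,0],[0,0,0]],"turn":[[0,0,5],[0,0,5],[0,0,5],[0,0,5],[0,0,5],[0,0,5]]}'>/dev/null; python3 ob.py
```

```text
pos [534.  112.4 134. ] ang -67.2 F [-1.1  1.9 -1.5] M [0.547 0.337 0.049] q6 1.17 w 0.0157 tiltz [-7.0e-04  1.2e-03 -1.0e+00]
```

```bash
python3 -m creep '{"dp":[[-0.07,0.04,0],[0,0,0],[-0.03,0,0],[0,0,0],[0,0,0],[0,0,0]],"turn":[[0,0,5],[0,0,5],[0,0,5],[0,0,5],[0,0,5],[0,0,5]]}'>/dev/null; python3 ob.py
```

```text
pos [533.8 113.1 134.1] ang 262.8 F [-0.1  2.6 -1. ] M [0.649 0.232 0.094] q6 1.7 w 0.0159 tiltz [ 4.0e-04  1.2e-03 -1.0e+00]
```

```bash
python3 -m creep '{"dp":[[-0.1,0.02,0],[0,0,0],[-0.02,0.02,0],[0,0,0],[0,0,0],[0,0,0]],"turn":[[0,0,5],[0,0,5],[0,0,5],[0,0,5],[0,0,5],[0,0,5]]}'>/dev/null; python3 ob.py
```

```text
pos [534.  114.  134.2] ang 232.8 F [-0.5  1.1 -0.9] M [0.452 0.133 0.108] q6 2.23 w 0.0162 tiltz [ 1.2e-03  5.0e-04 -1.0e+00]
```

```bash
python3 -m creep '{"dp":[[-0.03,0.06,0],[0,0,0],[0,0,0],[0,0,0],[0,0,0],[0,0,0]],"turn":[[0,0,5],[0,0,5],[0,0,5],[0,0,5],[0,0,5],[0,0,0]]}'>/dev/null; python3 ob.py
```

```text
pos [534.3 114.4 134.4] ang 208.0 F [ 1.7 -0.  -1.6] M [ 0.331 -0.155  0.085] q6 2.66 w 0.0158 tiltz [ 2.6e-03  2.0e-04 -1.0e+00]
```

The first stroke is done at about 215°. Now I release, go up clear of the handle, turn back 180° and regrip.

```bash
python3 -m creep '{"dp":[[0,0,0],[0,0,0],[0,0,0],[0,0,0],[0,0,0],[0,0,0]],"turn":[[0,0,0],[0,0,0],[0,0,0],[0,0,0],[0,0,0],[0,0,0]]}' -0.2; python3 ob.py; python3 -m creep '{"dp":[[0,0,-1],[0,0,-2],[0,0,-2],[0,0,-1.5],[0,0,0]],"turn":[[0,0,0],[0,0,0],[0,0,0],[0,0,0],[0,0,0]]}'
python3 - <<'E'
from h import *
for c in ['side','scene']:
    im,cal=snap(c,c+'7.png'); tips(['crank_hub','crank_handle','platform_top'],c,cal)
    x0,y0=(205,120) if c=='side' else (225,120)
    cv2.imwrite(f'pics/{c}7z.png',cv2.resize(im[y0:y0+120,x0:x0+130,::-1],None,fx=5,fy=5,interpolation=2)[:600])
E
```

```text
time: 25.2
position: [0.5331, 0.1144, 0.134]
tool_rot: [-0.241, 0.97, -0.0, -0.0]
ft_force: [-1.0, -0.4, 0.9]
grip_width: 0.0504
pos [533.1 114.4 134. ] ang 207.9 F [-1.  -0.4  0.9] M [ 0.131 -0.006 -0.008] q6 2.66 w 0.0504 tiltz [-0. -0. -1.]
time: 25.7
position: [0.535, 0.1144, 0.2019]
tool_rot: [-0.241, 0.97, -0.001, 0.003]
ft_force: [0.8, -0.2, -0.3]
grip_width: 0.0521
side crank_hub [0.5344 0.1132 0.1445] 0.48
side crank_handle [0.5125 0.1598 0.164 ] 0.61
side platform_top [ 0.3654 -0.0844 -0.0039] 0.54
side platform_top [0.5626 0.2203 0.0591] 0.47
scene crank_hub [0.5357 0.1181 0.1458] 0.77
scene crank_handle [0.5115 0.1595 0.1649] 0.57
scene crank_handle [ 0.4886 -0.2017  0.0033] 0.35
scene platform_top [0.5616 0.2252 0.066 ] 0.63
scene platform_top [ 0.4897 -0.1992  0.0045] 0.61
```

View pics/side7z.png

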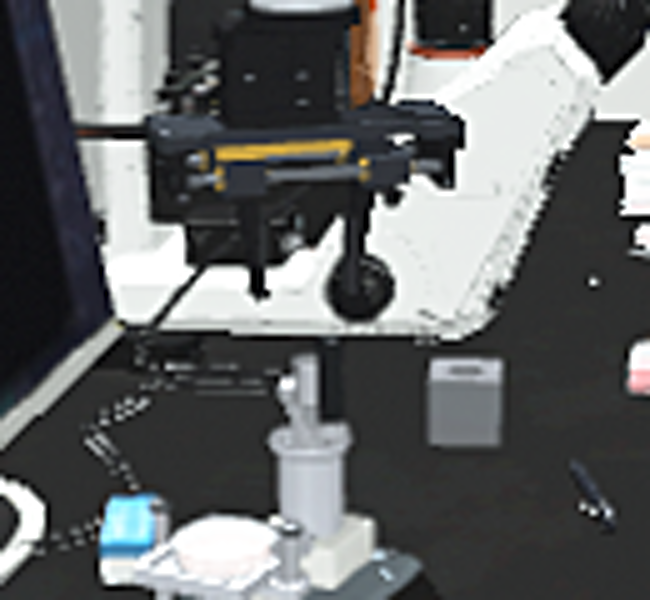

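View pics/scene7z.png

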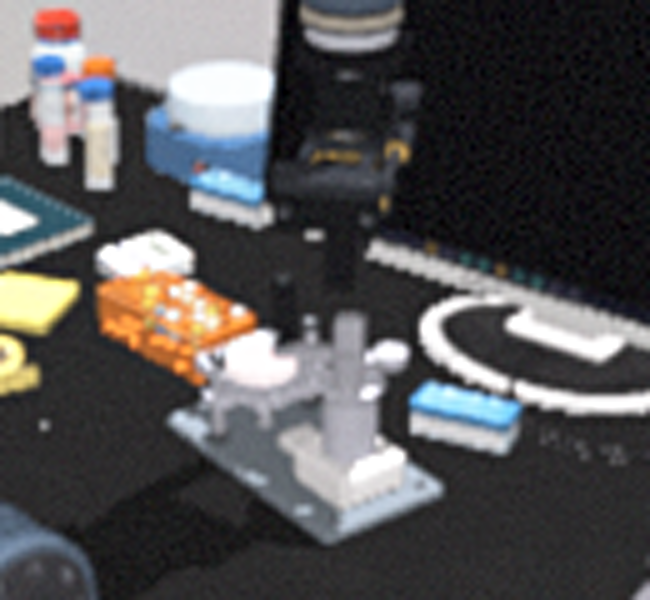

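The crank stays seated and upright: hub around (305,370) in the side crop, handle towards the platform at about 118°, as expected. Turning back.

```bash
python3 -m creep '{"dp":[[0,0,0],[0,0,0],[0,0,0],[0,0,0],[0,0,0],[0,0,0],[0,0,0],[0,0,0],[0,0,0],[0,0,0],[0,0,0],[0,0,0],[0,0,0],[0,0,0],[0,0,0],[0,0,0],[0,0,0],[0,0,0],[0,0,0],[0,0,0]],"turn":[[0,0,-8.5],[0,0,-8.5],[0,0,-8.5],[0,0,-8.5],[0,0,-8.5],[0,0,-8.5],[0,0,-8.5],[0,0,-8.5],[0,0,-8.5],[0,0,-8.5],[0,0,-8.5],[0,0,-8.5],[0,0,-8.5],[0,0,-8.5],[0,0,-8.5],[0,0,-8.5],[0,0,-8.5],[0,0,-8.5],[0,0,-8.5],[0,0,-8.5]]}' >/dev/null;  python3 -m creep '{"dp":[[0,0,0],[0,0,0],[0,0,0]],"turn":[[0,0,-8.5],[0,0,-1.5],[0,0,0]]}' >/dev/null; python3 ob.py;  python3 - <<'E'
from h import *
im,cal=snap('wrist','wrist8.png'); tips(['crank_hub','crank_handle'],'wrist',cal)
E
```

```text
pos [533.  114.4 198.7] ang 27.8 F [-0.   0.6 -0. ] M [ 0.064 -0.107  0.018] q6 -0.48 w 0.0523 tiltz [-6.e-04  0.e+00 -1.e+00]
wrist crank_hub [0.5367 0.1138 0.1422] 0.81
wrist crank_hub [0.5611 0.2229 0.0692] 0.43
wrist crank_handle [0.5101 0.1552 0.1651] 0.57
```

View pics/wrist8.png

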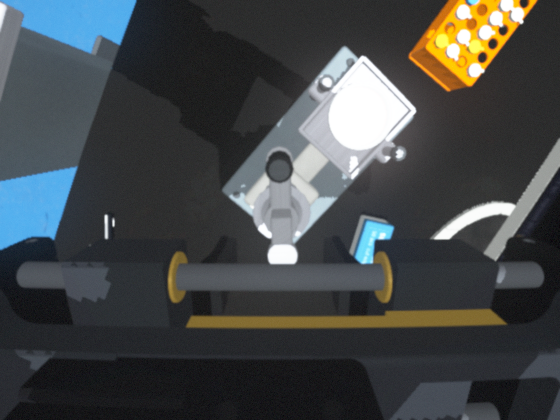

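Wrist view: handle at (279,167), hub about (281,225), counterweight at (283,255), all in line with the tool, and the dish is on the tray. Lower and regrip.

```bash
python3 -m creep '{"dp":[[0.19,0.1,0.5],[0,0,1.5],[0,0,2],[0,0,1.5],[0,0,0.7],[0,0,0.25],[0,0,0]],"turn":[[0,0,0],[0,0,0],[0,0,0],[0,0,0],[0,0,0],[0,0,0],[0,0,0]]}' >/dev/null; python3 ob.py;  python3 -m creep '{"dp":[[0,0,0],[0,0,0],[0,0,0],[0,0,0],[0,0,0],[0,0,0],[0,0,0]],"turn":[[0,0,0],[0,0,0],[0,0,0],[0,0,0],[0,0,0],[0,0,0],[0,0,0]]}' 1 30 ; python3 ob.py
```

```text
pos [535.5 114.4 134.5] ang 27.9 F [-0.4  0.3  0.3] M [ 0.019 -0.152 -0.046] q6 -0.48 w 0.0523 tiltz [-0.  0. -1.]
time: 29.95
position: [0.535, 0.1142, 0.1345]
tool_rot: [0.97, 0.241, -0.0, 0.0]
ft_force: [-0.6, 0.4, 0.5]
grip_width: 0.0159
pos [535.  114.2 134.5] ang 27.9 F [-0.6  0.4  0.5] M [-0.177  0.011  0.005] q6 -0.48 w 0.0159 tiltz [-7.e-04 -3.e-04 -1.e+00]
```

```bash
python3 -m creep '{"dp":[[-0.04,0.04,0],[0,0,0],[0,0,0],[0,0,0],[0,0,0],[0,0,0]],"turn":[[0,0,5],[0,0,5],[0,0,5],[0,0,5],[0,0,5],[0,0,5]]}'>/dev/null; python3 ob.py
```

```text
pos [535.2 114.  134.6] ang -2.3 F [-0.7  0.4  0.8] M [ 0.024 -0.022  0.072] q6 0.05 w 0.0161 tiltz [ 2.e-04  2.e-04 -1.e+00]
```

```bash
python3 -m creep '{"dp":[[-0.02,0,0],[0,0,0],[0,0,0],[0,0,0],[0,0,0],[0,0,0]],"turn":[[0,0,5],[0,0,5],[0,0,5],[0,0,5],[0,0,5],[0,0,5]]}'>/dev/null; python3 ob.py
```

```text
pos [535.4 113.8 134.7] ang -32.3 F [ 0.2  0.1 -0.9] M [-0.104 -0.096  0.03 ] q6 0.57 w 0.0158 tiltz [ 0.0011 -0.     -1.    ]
```

```bash
python3 -m creep '{"dp":[[0,0,0],[0,0,0],[0,0,0],[0,0,0],[0,0,0],[0,0,0]],"turn":[[0,0,5],[0,0,5],[0,0,5],[0,0,5],[0,0,5],[0,0,5]]}'>/dev/null; python3 ob.py
```

```text
pos [535.5 113.6 134.7] ang -62.3 F [ 1.  -1.9  0.5] M [-0.175 -0.12   0.02 ] q6 1.09 w 0.0157 tiltz [ 1.4e-03 -4.0e-04 -1.0e+00]
```

```bash
python3 - <<'E'
from h import *
for c in ['side','scene']:
    im,cal=snap(c,c+'9.png'); tips(['crank_hub','crank_handle','platform_top','dish_center'],c,cal)
    x0,y0=(205,150) if c=='side' else (225,120)
    cv2.imwrite(f'pics/{c}9z.png',cv2.resize(im[y0:y0+120,x0:x0+130,::-1],None,fx=5,fy=5,interpolation=2)[:600])
E
python3 ob.py
```

```text
side crank_hub [0.5355 0.1113 0.1468] 0.74
side crank_handle [0.5812 0.1407 0.1658] 0.64
side platform_top [0.5627 0.2215 0.0735] 0.74
side platform_top [ 0.5328  0.1151 -0.0011] 0.47
side dish_center [0.5615 0.2232 0.0734] 0.48
scene crank_hub [0.5368 0.1164 0.1457] 0.62
scene crank_handle [0.6335 0.3846 0.0018] 0.56
scene platform_top [0.5632 0.2234 0.0759] 0.52
scene dish_center [0.5648 0.2232 0.0839] 0.63
scene dish_center [ 0.3747 -0.0771 -0.0023] 0.52
pos [535.3 113.7 134.7] ang -62.1 F [ 1.5 -1.2 -0.1] M [-0.312 -0.288  0.042] q6 1.09 w 0.0162 tiltz [ 9.e-04 -2.e-04 -1.e+00]
```

View pics/side9z.png

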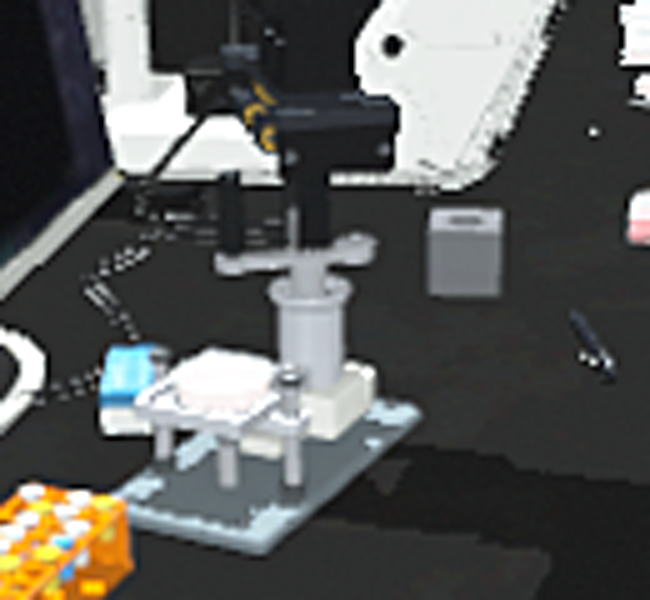

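Platform is at about 34 mm, with the dish on it. Continuing, more slowly as the top stop nears.

```bash
python3 -m creep '{"dp":[[0.07,0,0],[0,0,0],[0,0,0],[0,0,0],[0,0,0],[0,0,0]],"turn":[[0,0,5],[0,0,5],[0,0,5],[0,0,5],[0,0,5],[0,0,5]]}'>/dev/null; python3 ob.py
```

```text
pos [535.4 113.3 134.6] ang 267.7 F [ 0.3 -0.9 -0.1] M [-0.179 -0.199  0.059] q6 1.61 w 0.0157 tiltz [ 4.e-04  1.e-04 -1.e+00]
```

```bash
python3 -m creep '{"dp":[[0,0,0],[0,0,0],[0,0,0],[0,0,0]],"turn":[[0,0,4],[0,0,4],[0,0,4],[0,0,0]]}'>/dev/null; python3 ob.py
```

```text
pos [535.4 113.2 134.6] ang 255.9 F [ 0.8 -1.1  0.1] M [-0.19  -0.224  0.073] q6 1.82 w 0.0157 tiltz [ 4.e-04  0.e+00 -1.e+00]
```

```bash
python3 -m creep '{"dp":[[0,0,0],[0,0,0],[0,0,0]],"turn":[[0,0,4],[0,0,3],[0,0,0]]}'>/dev/null; python3 ob.py;  python3 -m creep '{"dp":[[0,0,0],[0,0,0]],"turn":[[0,0,4],[0,0,0]]}'>/dev/null; python3 ob.py
```

```text
pos [535.4 113.2 134.6] ang 249.0 F [0.7 0.1 0.6] M [-0.198 -0.214  0.026] q6 1.94 w 0.0158 tiltz [ 3.e-04 -0.e+00 -1.e+00]
pos [535.3 113.2 134.6] ang 245.0 F [ 1.  -0.9 -0.6] M [-0.169 -0.213  0.017] q6 2.01 w 0.0158 tiltz [ 2.e-04 -0.e+00 -1.e+00]
```

```bash
python3 -m creep '{"dp":[[0,0,0],[0,0,0]],"turn":[[0,0,3],[0,0,0]]}'>/dev/null; python3 ob.py;  python3 -m creep '{"dp":[[0,0,0],[0,0,0]],"turn":[[0,0,3],[0,0,0]]}'>/dev/null; python3 ob.py
```

```text
pos [535.3 113.2 134.6] ang 242.1 F [ 0.8 -1.8  1.3] M [-0.202 -0.247  0.073] q6 2.06 w 0.0157 tiltz [ 2.e-04 -1.e-04 -1.e+00]
pos [535.3 113.2 134.6] ang 239.1 F [ 1.8 -1.4  0.3] M [-0.214 -0.206  0.05 ] q6 2.12 w 0.0159 tiltz [ 2.e-04 -1.e-04 -1.e+00]
```

```bash
python3 -m creep '{"dp":[[0,0,0],[0,0,0]],"turn":[[0,0,3],[0,0,0]]}'>/dev/null; python3 ob.py;  python3 -m creep '{"dp":[[0,0,0],[0,0,0]],"turn":[[0,0,2],[0,0,0]]}'>/dev/null; python3 ob.py
```

```text
pos [535.3 113.2 134.6] ang 236.1 F [ 1.8 -1.5  0.2] M [-0.221 -0.198  0.106] q6 2.17 w 0.0159 tiltz [ 1.e-04 -1.e-04 -1.e+00]
pos [535.2 113.2 134.5] ang 234.1 F [ 1.5 -1.2  0.7] M [-0.23  -0.209  0.065] q6 2.2 w 0.0161 tiltz [-0.e+00 -1.e-04 -1.e+00]
```

```bash
python3 -m creep '{"dp":[[0,0,0],[0,0,0]],"turn":[[0,0,2],[0,0,0]]}'>/dev/null; python3 ob.py;  python3 -m creep '{"dp":[[0,0,0],[0,0,0]],"turn":[[0,0,2],[0,0,0]]}'>/dev/null; python3 ob.py
```

```text
pos [535.3 113.2 134.5] ang 232.0 F [ 0.5 -2.3  0.5] M [-0.296 -0.278  0.007] q6 2.24 w 0.0162 tiltz [-0.e+00 -1.e-04 -1.e+00]
pos [535.3 113.2 134.6] ang 230.0 F [ 1.2 -0.9 -0. ] M [-0.207 -0.224  0.053] q6 2.27 w 0.0156 tiltz [ 0.e+00 -1.e-04 -1.e+00]
```

```bash
python3 -m creep '{"dp":[[0,0,0],[0,0,0]],"turn":[[0,0,2],[0,0,0]]}'>/dev/null; python3 ob.py;  python3 -m creep '{"dp":[[0,0,0],[0,0,0]],"turn":[[0,0,2],[0,0,0]]}'>/dev/null; python3 ob.py
```

```text
pos [535.2 113.2 134.6] ang 228.0 F [ 1.  -1.5 -0.1] M [-0.262 -0.215  0.08 ] q6 2.31 w 0.0159 tiltz [-0.e+00 -1.e-04 -1.e+00]
pos [535.2 113.2 134.6] ang 226.0 F [ 0.5 -1.1  0.1] M [-0.294 -0.179  0.03 ] q6 2.34 w 0.0159 tiltz [ 0.e+00 -1.e-04 -1.e+00]
```

```bash
python3 -m creep '{"dp":[[0,0,0],[0,0,0]],"turn":[[0,0,2],[0,0,0]]}'>/dev/null; python3 ob.py;  python3 - <<'E'
from h import *
for c in ['side','scene']:
    im,cal=snap(c,c+'10.png'); tips(['platform_top','dish_center'],c,cal)
E
```

```text
pos [535.2 113.2 134.6] ang 224.0 F [-0.1 -2.2 -0.1] M [-0.331 -0.217  0.071] q6 2.38 w 0.0159 tiltz [-0.e+00 -1.e-04 -1.e+00]
side platform_top [0.5609 0.2179 0.0803] 0.46
side dish_center [0.5616 0.2266 0.0822] 0.65
scene platform_top [0.5611 0.2239 0.0864] 0.69
scene dish_center [0.5634 0.2228 0.0914] 0.52
```

```bash
python3 -m creep '{"dp":[[0,0,0],[0,0,0]],"turn":[[0,0,2],[0,0,0]]}'>/dev/null; python3 ob.py;  python3 -m creep '{"dp":[[0,0,0],[0,0,0]],"turn":[[0,0,2],[0,0,0]]}'>/dev/null; python3 ob.py
```

```text
pos [535.2 113.2 134.6] ang 222.0 F [-0.1 -1.   0.6] M [-0.253 -0.215  0.132] q6 2.41 w 0.0157 tiltz [ 0. -0. -1.]
pos [535.3 113.2 134.6] ang 220.0 F [ 0.8 -1.6  1.4] M [-0.184 -0.188  0.278] q6 2.45 w 0.0157 tiltz [ 1.e-04 -1.e-04 -1.e+00]
```

Run:
```python
from h import *
im,cal=snap('side','side11.png')
for f in ['side9','side10','side11']:
    a=cv2.imread(f'pics/{f}.png'); 
    g=lambda n:cv2.cvtColor(cv2.imread(f'pics/{n}.png'),7).astype(np.float32)[205:260,232:262]
    if f!='side10': print(f,cv2.phaseCorrelate(g('side10'),g(f),cv2.createHanningWindow((30,55),cv2.CV_32F)))
P=[.5615,.2215,.08];print(proj([P,[.5615,.2215,.0809]],cal))
o=im[150:250,205:305,::-1]; cv2.imwrite('pics/side11z.png',cv2.resize(o,None,fx=6,fy=6,interpolation=2))
```

```text
side9 ((-0.19347480186957355, 2.0310806998465125), 0.7600293360816108)
side11 ((0.12215957056387872, 0.08245769021573679), 0.9743781359990438)
[[249.29932525 225.24492029]
 [249.28866822 224.97174206]]
```

View pics/side11z.png

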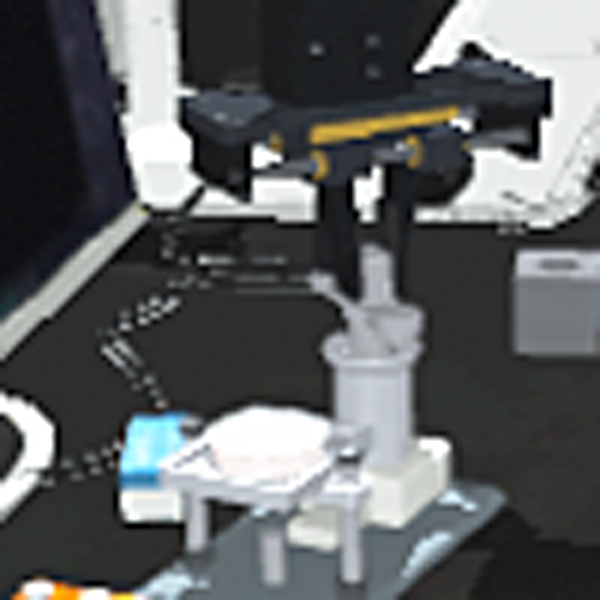

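Torque jumped from about 0.07 to 0.28 N m within 2–4°, and the platform reads about 40 mm: that's the top stop. I'll relax the twist and release.

```bash
python3 ob.py; python3 -m creep '{"dp":[[0,0,0],[0,0,0]],"turn":[[0,0,-2.5],[0,0,0]]}'>/dev/null; python3 ob.py;  python3 -m creep '{"dp":[[0,0,0],[0,0,0],[0,0,0],[0,0,0],[0,0,0],[0,0,0],[0,0,0]],"turn":[[0,0,0],[0,0,0],[0,0,0],[0,0,0],[0,0,0],[0,0,0],[0,0,0]]}' -0.2; python3 ob.py; python3 -m creep '{"dp":[[0,0,-1],[0,0,-2],[0,0,-2.5],[0,0,-2.5],[0,0,-2],[0,0,0],[0,0,0]],"turn":[[0,0,0],[0,0,0],[0,0,0],[0,0,0],[0,0,0],[0,0,0],[0,0,0]]}'
python3 - <<'E'
from h import *
for c in ['side','scene','wrist']:
    im,cal=snap(c,c+'12.png'); tips(['crank_hub','crank_handle','platform_top','dish_center'],c,cal)
    if c!='wrist':
      x0,y0=(205,130) if c=='side' else (225,120)
      cv2.imwrite(f'pics/{c}12z.png',cv2.resize(im[y0:y0+120,x0:x0+130,::-1],None,fx=5,fy=5,interpolation=2)[:600])
g=lambda n:cv2.cvtColor(cv2.imread(f'pics/{n}.png'),7).astype(np.float32)[205:260,232:262]
print(cv2.phaseCorrelate(g('side11'),g('side12'),cv2.createHanningWindow((30,55),cv2.CV_32F)))
E
```

```text
pos [535.3 113.2 134.6] ang 220.0 F [ 1.  -1.7  0. ] M [-0.24  -0.232  0.267] q6 2.45 w 0.016 tiltz [ 0.e+00 -1.e-04 -1.e+00]
pos [535.3 113.2 134.5] ang 222.5 F [ 1.1 -0.7 -0.3] M [-0.287 -0.258  0.16 ] q6 2.4 w 0.0158 tiltz [ 1.e-04 -0.e+00 -1.e+00]
time: 37.2
position: [0.5352, 0.1133, 0.1345]
tool_rot: [-0.362, 0.932, 0.0, -0.0]
ft_force: [-0.1, 0.8, -0.3]
grip_width: 0.0516
pos [535.2 113.3 134.5] ang 222.4 F [-0.1  0.8 -0.3] M [ 0.08  -0.018 -0.035] q6 2.41 w 0.0516 tiltz [-2.e-04  1.e-04 -1.e+00]
time: 37.9
position: [0.5352, 0.1132, 0.235]
tool_rot: [-0.362, 0.932, -0.0, 0.0]
ft_force: [0.0, -0.5, 0.0]
grip_width: 0.0521
side crank_hub [0.5363 0.1127 0.1464] 0.82
side crank_handle [0.5724 0.079  0.1637] 0.42
side platform_top [0.5621 0.2183 0.0796] 0.56
side platform_top [ 0.4029  0.622  -0.0008] 0.37
side dish_center [0.5609 0.2255 0.0812] 0.68
scene crank_hub [ 0.3486 -0.381   0.0013] 0.56
scene crank_hub [0.5351 0.1152 0.1479] 0.55
scene crank_handle [0.5732 0.0817 0.1696] 0.45
scene platform_top [0.5634 0.2222 0.0833] 0.62
scene dish_center [0.5635 0.2222 0.092 ] 0.69
wrist crank_hub [0.5399 0.1133 0.1438] 0.86
wrist crank_handle [0.5725 0.0754 0.1676] 0.82
wrist platform_top [0.5353 0.1111 0.0051] 0.66
wrist dish_center [ 0.4931 -0.1997 -0.0012] 0.69
wrist dish_center [0.5601 0.2224 0.0853] 0.65
((0.09301373763577558, 0.058488277214987505), 0.9889717229207357)
```

View pics/side12z.png

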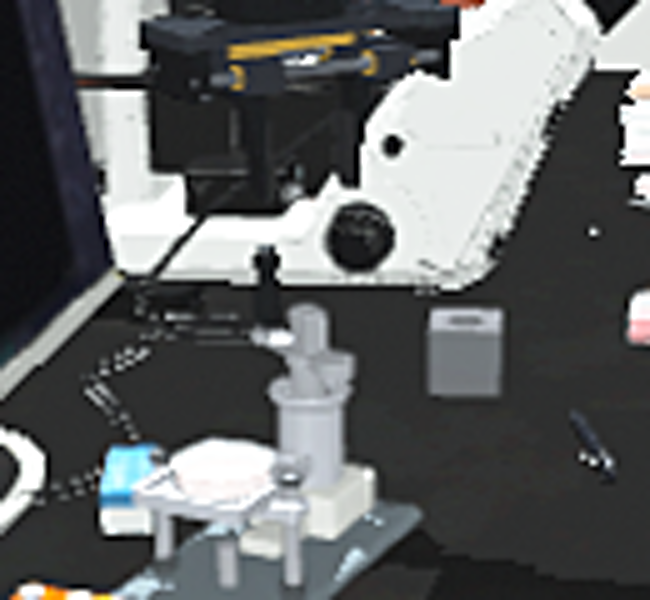

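View pics/wrist12.png

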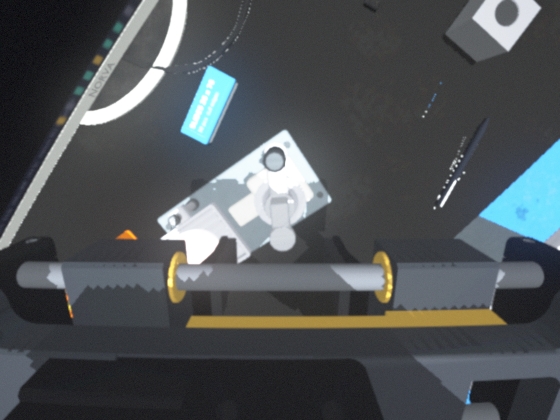

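Final views: the crank is seated in the throat and upright, the platform is up with the dish on it, and the gripper is 10 cm above. Handing in.

Run:
```python
from h import *
o=robot.get_obs();print(o['time'],o['ft_force'])
print(robot.hand_in())
```

```text
38.65 [ 0.0844733  -1.08760302  0.21199328]
the job is handed in; nothing more can be done
None
```

The crank is seated in the lift, the platform is at its top stop with the dish on it, and I handed in at 38.65 s with the gripper open and 10 cm clear.

- **Seating:** The crank touched the blade top at about 2–3.7 N of press, and I swept it clockwise at about 2.4 N. The fork engaged about 60° into the sweep. It then met the disc 12 mm below the blade-top contact, as expected when home.
- **Winding:** I wound it in two clockwise strokes with one regrip. I stopped when the wrist torque rose from about 0.07 to 0.28 N m within about 4°, then eased back 2.5° (still 0.16 N m) and let go.
- **Last checks:**
  - The platform top reads 80–83 mm above the bench, about 40 mm of lift, and did not visibly drop after release.
  - The crank hub is at the height expected when home, and the dish is on the tray.
  - In the last pictures nothing else looked disturbed.
- **Doubts:**
  - The networks' heights scatter by a few mm. The top stop therefore rests mainly on the torque rise and the total turn, about 381° of crank including the play in the fork.
  - A few detections were plainly false, such as a dish reported at the stand's position. I ignored them after comparing them with the pictures.

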